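Lock the caustics chest on the under-sink tray

ROBOT

A 7-joint arm with a two-finger parallel gripper is mounted at the origin on the work surface. World frame = base frame: x ahead of the robot, y to its left, z up, the work surface at z = 0. Lengths are in m, angles in rad, forces in N, time in s.
With the tool pointing down it reaches from about 0.35 to 0.9 m from the base axis. Payload 8.1 kg.
Tool frame: the origin (TCP) lies between the finger pads; the fingertips stand 22 mm ahead of it and the grasp point (between the pads) lies 3 mm ahead of it (arm.tip_reach is the distance from the TCP to the fingertips, in m); z points along the fingers, y is the line along which they close (so a half turn about z gives the same grasp; the last joint's range is limited). The gripper opens to 92 mm and grips with 3 to 60 N. Pads are 19 mm wide; open, the fingers measure 130 mm over their backs; the gripper's body (75 mm by 190 mm) begins 47 mm behind the grasp point.
Start: joints at [-1.363, 0.434, 0.025, 1.573, -0.012, 1.134, -0.075], TCP at [0.191, 0.595, 0.249] pointing down, gripper open.
Joint ranges: [-2.62, 2.62], [-0.44, 2.09], [-1.27, 1.32], [0.08, 2.57], [-1.32, 4.46], [0.12, 2], [-2.74, 2.74]. Speed limits (rad/s): [2.22, 2.22, 3.01, 3.01, 3.14, 3.14, 3.14].

INTERFACE

Orientations are given as a rotation vector (axis times angle).
In Python, from cell import telemetry, vision, job, arm gives the robot as it stands. The module is installed in compiled form; this text tells all that it offers.
- The arm moves only by the shell command python3 -m creep 'ROWS' [FORCE]. ROWS is text: rows parted by semicolons, each of 7 numbers parted by spaces: the finger opening in cm, from 0 to 9.18, then the shift along the tool's x, y, z in cm, then the turn, a rotation vector about the tool's x, y, z in degrees. A call has 1 to 5 rows; each row is the pose to reach, as a shift and turn from the pose commanded when the call began, along the tool's axes at that moment; what a row does not reach only later rows make up. A row lasts 1/8 s, in which the tool goes at most 62.5 mm and 10.7 degrees, less where a joint would pass 70% of its speed; a pose out of reach is approached as far as the arm can. A call with a gripper value outside its range is refused whole. The fingers move at their own pace and stop on an object; FORCE is the grip in N (left out, the last holds). Time passes only in rows, so rows that repeat a pose let the fingers close. It gives the time, the measured TCP pose, the force, the opening and the grip force at its end, in the units of the state.
- telemetry.observe(): the state, without advancing time (a new reading comes with each control period).
- vision.get_image(name): name is "side" or "top" or "wrist"; returns the picture (400x640x3 uint8, red, green, blue); there is no depth.
- vision.camera_info(name): a dict with "fov_y" (degrees; the focal length in pixels is half the picture's height over the tangent of half this angle, whatever the lens; pixels are square), "cx", "cy" (the principal point, pixels), "extrinsics" (4x4, takes a point from camera to world coordinates). Camera axes: x right, y down, z forward; pixel columns grow to the right and rows downward; lengths in m; the calibration is good to about 2 mm. A picture is of the moment at which its call begins: read the wrist's pose just before it. camera_info takes no time and is no camera call; for the wrist camera it gives the pose at the moment of the call.
- job.sign_off(): hands the job in; it is judged then, once.
The state is a dict: "clock": time; "joints": joint angles; "dq": joint speeds; "joint_efforts": joint torques, N m; "position": TCP position; "ee_rot": TCP orientation; "force": force on the tool from outside, world axes, zero at the start; "ft_torque": the same for the moment, N m; "width": opening from 0.0 (shut) to 1.0 (fully open); "gripper_force": force on a finger pad.
Only numpy, scipy, OpenCV 4.12 (cv2) and the standard library are available. Lean on these libraries where they do the work, as an engineer would, in place of code of your own. Each camera call takes 0.05 s, during which the arm holds its last target. There are 200 camera calls.

TASK

Lock the child-proof chest on the pulled-out tray: push the black studs on the yellow disc to turn it until its slot lines up with the steel bolt, then push the bolt with the red paddle through the slot until it is fully home in the keeper. Leave the bottle, soap dish, dustpan and pipe wrench where they are, and finish clear of everything.

Things in the scene. Friction and masses are not known exactly. Their poses are not given: they have to be found in the camera images.
- box: Chest, fixed to the tray: low grey box, white lid, 310 (x) x 130 (y) x 64 mm to the top of the dark lock plate. Origin: centre of its underside, 6 mm above the work surface. x points the way the bolt is pushed to lock, z up. On it, along y = 0: bolt guide at x -121 to +14, disc centred at x +60, keeper at x +106 to +128. All are under 86 mm high but the studs and paddle.
- guide (a point): Top centre of the strap over the bolt guide, at box (4, 0, 85) mm. The guide is two aluminium rails, 31 mm wide over all, box x -121 to +14, tops 84 mm above the box origin. Axes as the box's.
- keeper (a point): Top centre of the keeper, at box (117, 0, 85) mm: aluminium bridge 22 mm long, 31 wide, into which the bolt's nose goes. Axes as the box's.
- disc_axis (a point): Centre of the yellow disc's top face, at box (60, 0, 84) mm. Disc 80 mm across, turns about the vertical here. Straight open slot across its middle, 16 wide, 14 deep, flared 3 mm a side at the mouths, black floor. This point's x runs along the slot and turns with the disc. Its two studs stand at +30 and -30 mm on the point's y, square to the slot.
- stud_a (a point): Top centre of the black upright round stud on the disc's +y side: 12 mm across, 30 tall above the disc, top 114 mm above the box origin. Pushed sideways (about 2 N) it turns the disc, which stays where it is left.
- stud_b (a point): Top centre of the same kind of stud on the disc's -y side, 60 mm from stud_a across the disc's axis.
- disc (a joint): Angle of the slot from the box's x axis, rad, counterclockwise seen from above positive. In line with the bolt at 0 and equally at 3.142. Starts at 0.55 to 2.59, so either way can be the shorter; stops at -0.5 and 3.64. Light friction, no spring.
- bolt (a joint): Travel of the bolt, m: 0 drawn back, 0.112 fully home at its stop. Starts at 0 to 0.012, nose short of the disc. Slides against about 2.5 N and stays where it is left. The disc blocks it unless the slot is in line; the rounded nose enters and straightens the disc if the slot is within about 0.08 rad.
- bolt_push (a point): Centre of the rear face of the red paddle on the bolt, the face to push towards box +x; at box x = -132 mm + bolt travel, y 0, 103 mm above the box origin. Paddle 44 wide (box y), 10 thick (box x), 88 to 118 mm above the box origin, on the rear end of a 10 x 10 mm steel bar. Axes as the box's.
- bottle: Bystander, loose: capped orange plastic bottle, 64 across, about 140 tall, upright; origin at the centre of its base.
- soapdish: Bystander, loose: white ceramic soap dish, 120 x 85 x 22; origin at the centre of its underside.
- dustpan: Bystander, loose: blue dustpan, pan 150 x 160, walls up to 42, handle 110 long out of its -x side; origin at the centre of the pan's underside.
- pipewrench: Bystander, loose: stainless steel pipe wrench, 200 long (its x), 50 wide at the jaw, 18 tall, lying flat; origin under its middle.

How it is judged:
By the outcome, as a careful person would: the job done as asked, in the order asked, and still so for the second after the job is handed in, with the robot touching nothing.
It also fails if it takes over 48 s, if anything falls off the work surface, if the arm or the gripper's body presses on something with over 40 N, if the wrist force passes 120 N, or if a joint passes its speed limit or range.

## Working session

There is one attempt and no reset: what is moved stays moved. The work goes in short steps, Python scripts to look and compute and a shell command to move; the robot and the scene stay as the last step left them, time stands still between calls to the robot, and variables do not carry over. Pictures are saved under pics/ and viewed, at most 10 in all, crops included, and the job is handed in when it is done.

```bash
mkdir -p pics
python3 - <<'E'
from cell import telemetry, vision, job, arm
import cv2,numpy as np
s=telemetry.observe();print({k:np.round(s[k],3) for k in('clock','position','ee_rot','force','width')},arm.tip_reach)
for n in('top','side'):
    i=vision.get_image(n);cv2.imwrite(f'pics/{n}0.png',i[:,:,::-1]);c=vision.camera_info(n);print(n,c['fov_y'],c['cx'],c['cy'],np.round(c['extrinsics'],3).tolist(), {k:v for k,v in c.items() if k not in('fov_y','cx','cy','extrinsics')})
E
```

```text
{'clock': np.float64(0.0), 'position': array([0.191, 0.595, 0.248]), 'ee_rot': array([-4.860e-01, -3.104e+00,  3.000e-03]), 'force': array([ 0.292,  0.32 , -0.298]), 'width': np.float64(1.002)} 0.022
top 46.92561045780323 319.3139687694362 193.72963806816873 [[0.007, -0.995, 0.095, 0.519], [-1.0, -0.007, 0.005, 0.044], [-0.004, -0.095, -0.995, 1.207], [0.0, 0.0, 0.0, 1.0]] {}
side 57.80242433067085 319.3674438572366 198.05551851845465 [[0.857, -0.355, 0.374, 0.323], [-0.516, -0.567, 0.643, -0.493], [-0.016, -0.744, -0.669, 0.662], [0.0, 0.0, 0.0, 1.0]] {}
```

View pics/top0.png

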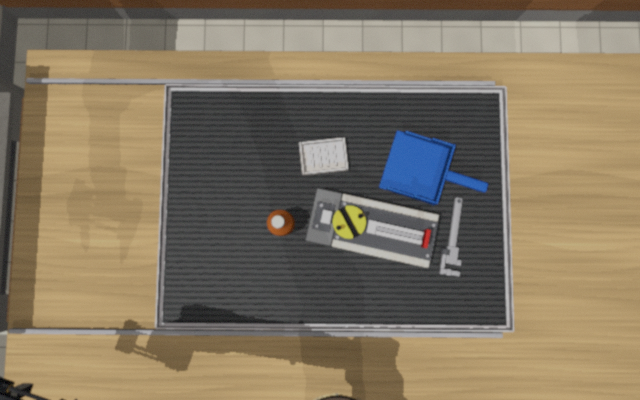

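View pics/side0.png

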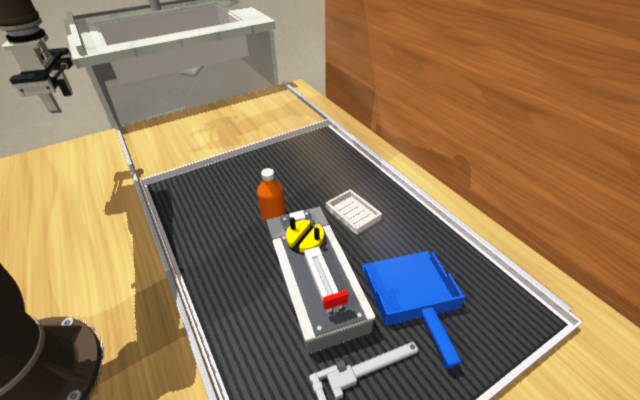

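The top view shows the chest with the disc at about (350,222), the red paddle at (427,238), the bottle at (280,222) and the wrench at (453,235). In the side view the disc is at (305,235) and the paddle at (336,299). Next I'll triangulate these and enlarge the disc.

```bash
cat > h.py <<'E'
import cv2,numpy as np
from cell import vision
def ray(n,uv,info=None):
    c=info or vision.camera_info(n);f=200/np.tan(np.radians(c['fov_y']/2));E=np.array(c['extrinsics'])
    d=E[:3,:3]@np.array([(uv[0]-c['cx'])/f,(uv[1]-c['cy'])/f,1]);return E[:3,3],d/np.linalg.norm(d)
def plane(n,uv,z,info=None):
    o,d=ray(n,uv,info);return o+d*(z-o[2])/d[2]
def tri(r1,r2):
    (o,d),(p,e)=r1,r2;t=np.linalg.lstsq(np.c_[d,-e],p-o,rcond=None)[0]
    a,b=o+t[0]*d,p+t[1]*e;return (a+b)/2,np.linalg.norm(a-b)
def mask(im,col):
    h=cv2.cvtColor(im,cv2.COLOR_RGB2HSV)
    if col=='y': return cv2.inRange(h,(22,120,80),(35,255,255))
    return cv2.inRange(h,(0,170,90),(5,255,255))|cv2.inRange(h,(174,170,90),(180,255,255))
def big(m):
    n,l,s,c=cv2.connectedComponentsWithStats(m);i=1+np.argmax(s[1:,4]);return c[i],s[i],l==i
E
python3 - <<'E'
from h import *
T=cv2.imread('pics/top0.png')[:,:,::-1].copy();S=cv2.imread('pics/side0.png')[:,:,::-1].copy()
P={}
for col in 'yr':
    q=[]
    for n,im in(('top',T),('side',S)):
        m=mask(im,col)
        if col=='y': pts=cv2.findNonZero(m);e=cv2.fitEllipse(cv2.convexHull(pts));q.append(e[0]);print(n,e)
        else:
            c,s,l=big(m);q.append(c);print(n,c,s,cv2.minAreaRect(np.argwhere(l)[:,::-1].astype(np.float32)))
    print(col,tri(ray('top',q[0]),ray('side',q[1])))
    P[col]=plane('top',q[0],.09 if col=='y' else .109+.006);print(P[col])
v=P['y']-P['r'];print('axis',np.degrees(np.arctan2(v[1],v[0])),np.linalg.norm(v[:2]))
a=cv2.resize(T[180:280,290:480],None,fx=4,fy=4,interpolation=cv2.INTER_CUBIC)
b=cv2.resize(S[200:270,270:350],None,fx=5,fy=5,interpolation=cv2.INTER_CUBIC)
cv2.imwrite('pics/ct.png',a[:,:,::-1]);cv2.imwrite('pics/cs.png',b[:,:,::-1])
E
```

```text
top ((348.992431640625, 221.54481506347656), (32.486698150634766, 33.634925842285156), 72.47342681884766)
side ((332.1631164550781, 259.77117919921875), (339.5880126953125, 653.102294921875), 98.9751968383789)
y (array([ 0.58541228, -0.04167744, -0.00106637]), np.float64(0.05391932922474055))
[ 0.55850809 -0.02318198  0.09      ]
top [425.96666667 237.83333333] [422 229   9  18  90] ((425.97296142578125, 237.6621856689453), (5.425166606903076, 17.426292419433594), 9.462322235107422)
side [335.50974026 299.27597403] [323 290  25  19 308] ((335.40765380859375, 299.1615295410156), (13.331280708312988, 26.662561416625977), 74.74488067626953)
r (array([ 0.52019862, -0.20378497,  0.11121002]), np.float64(0.0008099576931050476))
[ 0.52055674 -0.20310873  0.115     ]
axis 78.08937692065902 0.18388567629821934
```

View pics/ct.png

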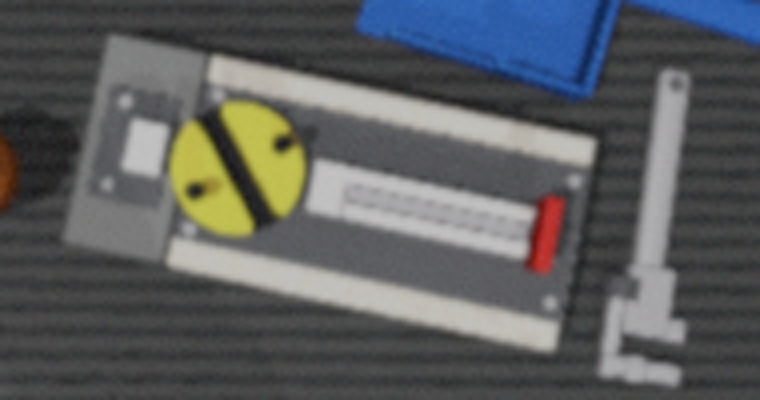

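View pics/cs.png

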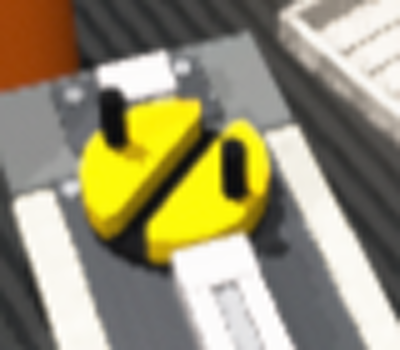

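The disc crops show the slot running from (205,110) to (265,228) in the 4x top crop. That puts the joint at about 129°, so a 51° counterclockwise turn brings it to 180°. The studs are at full-image top (361,215.5) and (338,228), and at side (317,228) and (292,218).

I plan to close the fingers lightly across both studs and turn about the disc axis.

Run:
```python
from h import *
from cell import telemetry
from scipy.spatial.transform import Rotation as R
S=cv2.imread('pics/side0.png')[:,:,::-1].copy();T=cv2.imread('pics/top0.png')[:,:,::-1].copy()
m=mask(S,'y');k=np.zeros_like(m);k[200:265,275:340]=255;hu=cv2.convexHull(cv2.findNonZero(m&k));es=cv2.fitEllipse(hu)[0]
print('disc side',es,tri(ray('top',(349,221.5)),ray('side',es)))
a=tri(ray('top',(361.3,215.5)),ray('side',(317,229)));b=tri(ray('top',(338.3,228)),ray('side',(292,219)))
print('studs',a,b,'mid',(a[0]+b[0])/2,'sep',np.linalg.norm((a[0]-b[0])[:2]),'ang',np.degrees(np.arctan2(*(a[0]-b[0])[1::-1])))
p,q=[plane('top',(290+x/4,180+y/4),.09)for x,y in((205,110),(265,228))];v=p-q;print('slot',np.degrees(np.arctan2(v[1],v[0])), (p+q)/2)
print('bottle cap',plane('top',(278,222),.145))
s=telemetry.observe();M=R.from_rotvec(s['ee_rot']);y=M.as_matrix()[:,1];print('y ang',np.degrees(np.arctan2(y[1],y[0])))
print('shift cm',M.inv().apply(np.array([.5585,-.0235,.20])-s['position'])*100)
```

```text
disc side (304.4015808105469, 235.62445068359375) (array([ 0.55833781, -0.02338941,  0.0831311 ]), np.float64(0.001137810153259148))
studs (array([ 0.57269696, -0.0507489 ,  0.12016739]), np.float64(0.0018022225885464002)) (array([0.54316   , 0.00328031, 0.11861945]), np.float64(0.002243505748907564)) mid [ 0.55792848 -0.0237343   0.11939342] sep 0.061575874681269786 ang -61.33523714593024
slot 27.113114868116195 [ 0.55690965 -0.02254062  0.09      ]
bottle cap [0.55434103 0.14355586 0.145     ]
y ang 72.19067865395202
shift cm [-53.89282734 -47.60676773   4.87541175]
```

```bash
python3 -m creep '9.18 -4 -3.5 0 0 0 10; 9.18 -8 -7 0 0 0 20; 9.18 -12 -10.5 0 0 0 30; 9.18 -16 -14 0 0 0 40; 9.18 -20 -17.5 0 0 0 50'
cat >> h.py <<'E'
def go(p,ang):
    from cell import telemetry
    from scipy.spatial.transform import Rotation as R
    s=telemetry.observe();M=R.from_rotvec(s['ee_rot']);t=np.radians(ang)
    y=np.array([np.cos(t),np.sin(t),0]);z=np.array([0,0,-1.]);W=R.from_matrix(np.c_[np.cross(y,z),y,z])
    print('t',s['clock'],'p',np.round(s['position'],4),'F',np.round(s['force'],1),'shift cm',np.round(M.inv().apply(np.array(p)-s['position'])*100,2),'turn',np.round(np.degrees((M.inv()*W).as_rotvec()),1),'w',s['width'],s['gripper_force'])
E
python3 -c "
from h import go
go([.558,-.0236,.2],-62.5)"
```

```text
clock: 0.72
position: [0.3286, 0.3656, 0.2486]
ee_rot: [-1.76, -2.602, 0.0]
force: [0.6, -0.0, 0.2]
width: 1.003
gripper_force: 0.0
t 0.725 p [0.3286 0.3656 0.2486] F [ 0.6 -0.   0.2] shift cm [-44.66   6.8    4.86] turn [-0.   0.  84.4] w 1.003248588068609 0.0
```

```bash
python3 -m creep '9.18 -5.5 0.9 0 0 0 10; 9.18 -11 1.8 0 0 0 20; 9.18 -16.5 2.6 0 0 0 30; 9.18 -22 3.4 0 0 0 40; 9.18 -27.5 4.2 0 0 0 50'
python3 -c "
from h import go
go([.558,-.0236,.2],-62.5)"
```

```text
clock: 1.35
position: [0.4713, 0.1269, 0.2487]
ee_rot: [-2.694, -1.615, -0.0]
force: [1.3, 0.1, -0.3]
width: 0.997
gripper_force: 0.0
t 1.35 p [0.4713 0.1269 0.2487] F [ 1.3  0.1 -0.3] shift cm [-9.19 14.74  4.87] turn [-0.  -0.  34.4] w 0.9967652545940129 0.0
```

```bash
python3 -m creep '9.18 -2.5 4 1 0 0 10; 9.18 -5.5 8.5 2 0 0 20; 9.18 -8 12.5 3 0 0 30; 9.18 -9.19 14.74 4.5 0 0 34.4; 9.18 -9.19 14.74 4.87 0 0 34.4'
python3 - <<'E'
from h import *
go([.558,-.0236,.118],-62.5)
c=vision.camera_info('wrist');i=vision.get_image('wrist');cv2.imwrite('pics/w1.png',i[:,:,::-1])
y=big(mask(i,'y'));pts=cv2.findNonZero(mask(i,'y'));e=cv2.fitEllipse(cv2.convexHull(pts));print(e,plane('wrist',e[0],.09,c))
E
```

```text
clock: 1.98
position: [0.5582, -0.0237, 0.1989]
ee_rot: [3.05, 0.748, -0.003]
force: [0.5, 0.7, -0.1]
width: 1.006
gripper_force: 0.0
t 1.975 p [ 0.5582 -0.0237  0.1989] F [ 0.5  0.7 -0.1] shift cm [ 0.   -0.02  8.09] turn [0.  0.1 0.1] w 1.0056175288809222 0.0
((321.7184143066406, 204.6201171875), (88.10059356689453, 89.20532989501953), 90.0408706665039) [ 0.55898764 -0.02235479  0.09      ]
```

View pics/w1.png

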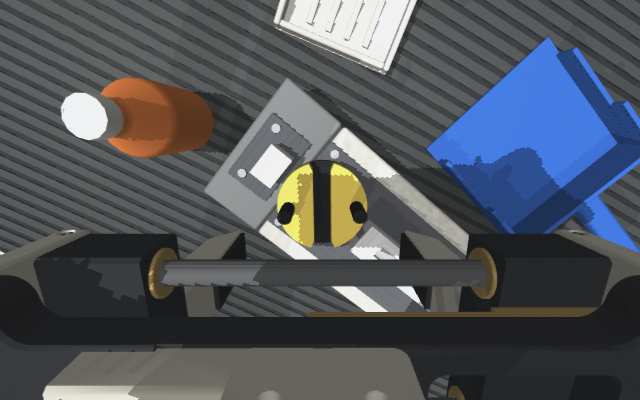

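The wrist view shows the slot upright at column 322. The studs at (287,213) and (360,213) lie level between the open fingers, so I'm aligned. Descending.

```bash
python3 -m creep '9.18 0 0 3 0 0 0; 9.18 0 0 6 0 0 0; 9.18 0 0 8 0 0 0; 9.18 0 0 8 0 0 0' 
python3 -m creep '6.5 0 0 0 0 0 0; 6.5 0 0 0 0 0 0;6.5 0 0 0 0 0 0;6.5 0 0 0 0 0 0;6.5 0 0 0 0 0 0' 5
python3 -c "
from h import go
go([.558,-.0236,.118],-11.9)"
```

```text
clock: 2.52
position: [0.557, -0.02, 0.1192]
ee_rot: [-3.047, -0.758, 0.004]
force: [-0.4, 0.7, -0.4]
width: 1.001
gripper_force: 0.0
clock: 3.15
position: [0.5595, -0.0224, 0.1209]
ee_rot: [3.049, 0.753, 0.004]
force: [2.2, -4.6, 6.4]
width: 0.782
gripper_force: 5.0
t 3.15 p [ 0.5595 -0.0224  0.1209] F [ 2.2 -4.6  6.4] shift cm [-0.19  0.04  0.29] turn [  0.2  -0.1 -50.3] w 0.7822901234573978 5.001022070646286
```

Opening is 72 mm, so both studs are held. Turning counterclockwise.

```bash
python3 -m creep '6.5 0 0 0 0 0 -10; 6.5 0 0 0 0 0 -20; 6.5 0 0 0 0 0 -30; 6.5 0 0 0 0 0 -40; 6.5 0 0 0 0 0 -50.3'
python3 -m creep '6.5 0 0 0 0 0 0; 6.5 0 0 0 0 0 0;9.18 0 0 0 0 0 0;9.18 0 0 0 0 0 0;9.18 0 0 0 0 0 0'
python3 -c "
from h import go
go([.558,-.0236,.2],-11.9)"
```

```text
clock: 3.78
position: [0.5586, -0.0217, 0.1207]
ee_rot: [2.434, 1.985, 0.001]
force: [0.6, -1.8, 6.4]
width: 0.782
gripper_force: 5.0
clock: 4.4
position: [0.5579, -0.0212, 0.1198]
ee_rot: [-2.439, -1.979, 0.001]
force: [0.5, 0.1, 0.1]
width: 0.994
gripper_force: 0.0
t 4.4 p [ 0.5579 -0.0212  0.1198] F [0.5 0.1 0.1] shift cm [-0.23  0.05 -8.02] turn [-0. -0.  0.] w 0.9943473784556939 0.0
```

```bash
python3 -m creep '9.18 0 0 -4 0 0 0; 5 -3 0 -8 0 0 0; 3 -9 0 -8 0 0 0; 1 -12 0 -8 0 0 0;0 -12 0 -8 0 0 0'
python3 - <<'E'
from h import *
c=vision.camera_info('wrist');i=vision.get_image('wrist');cv2.imwrite('pics/w2.png',i[:,:,::-1])
pts=cv2.findNonZero(mask(i,'y'));e=cv2.fitEllipse(cv2.convexHull(pts));p=plane('wrist',e[0],.09,c);print(e,p)
r,_,_=big(mask(i,'r'));print(r,plane('wrist',r,.109,c))
go(p*[1,1,0]+[-.208*.22,-.978*.22,.16],-11.9)
E
```

```text
clock: 5.03
position: [0.5325, -0.1419, 0.2002]
ee_rot: [2.444, 1.973, -0.001]
force: [0.5, 0.1, 0.5]
width: 0.613
gripper_force: 0.0
((322.5205993652344, 55.391639709472656), (101.16631317138672, 112.5676498413086), 179.30860900878906) [ 0.55769453 -0.02142842  0.09      ]
[323.50510204 290.32908163] [ 0.517301  -0.2131847  0.109    ]
t 5.075 p [ 0.5331 -0.1397  0.2   ] F [-0.3  0.4  0.6] shift cm [-9.92 -0.05  3.99] turn [-0.  -0.  -0.1] w 0.5759299601637032 0.0
```

View pics/w2.png

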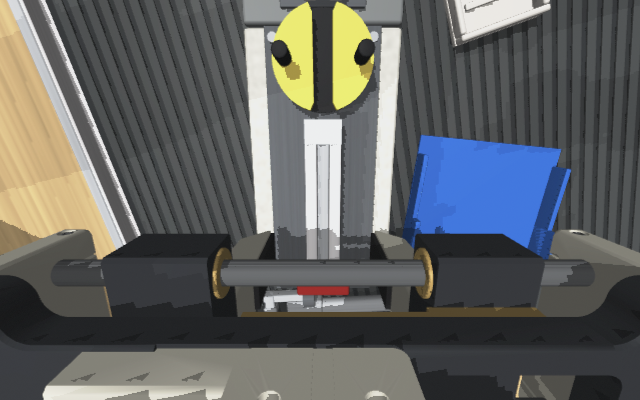

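The slot is upright at column 322 and in line with the bolt bar at column 322. The paddle is at row 290. Moving behind the paddle and then down.

```bash
python3 -m creep '0 -5 0 0 0 0 0; 0 -9.9 0 0 0 0 0; 0 -9.9 0 4 0 0 0; 0 -9.9 0 7.8 0 0 0; 0 -9.9 0 7.8 0 0 0'
python3 - <<'E'
from h import *
i=vision.get_image('side');cv2.imwrite('pics/s2.png',i[:,:,::-1])
d=np.array([.5578,-.0222]);u=np.array([.208,.978])
go([*(d-u*.0905),.121],-11.9)
E
```

```text
clock: 5.7
position: [0.5118, -0.2335, 0.1196]
ee_rot: [-2.434, -1.978, 0.004]
force: [-0.1, 0.9, 0.9]
width: 0.034
gripper_force: 0.0
t 5.75 p [ 0.5129 -0.2344  0.1214] F [ 0.2 -0.3  0.8] shift cm [1.264e+01 1.000e-02 5.000e-02] turn [-0.2 -0.   0.1] w 0.0136897908598098 0.0
```

View pics/s2.png

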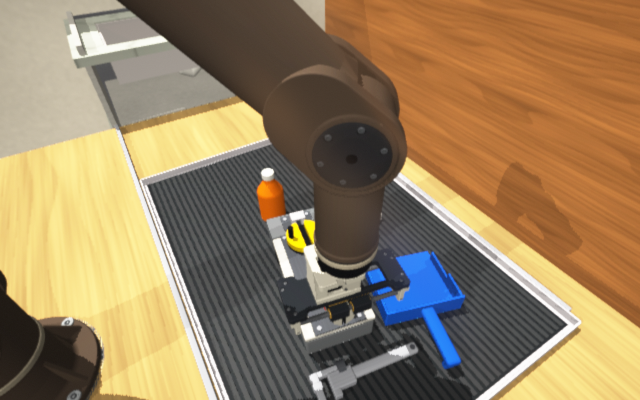

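The side view shows the gripper down behind the paddle, clear of the wrench (at (360,370)) and the dustpan. Pushing.

```bash
python3 -m creep '0 1.5 0 0 0 0 0; 0 3 0 0 0 0 0; 0 4.5 0 0 0 0 0; 0 6 0 0 0 0 0; 0 7 0 0 0 0 0'
python3 -m creep '0 1 0 0 0 0 0; 0 2 0 0 0 0 0; 0 3 0 0 0 0 0; 0 4 0 0 0 0 0; 0 4.4 0 0 0 0 0'
python3 -c "
from h import go
go([.5578-.208*.0905,-.0222-.978*.0905,.121],-11.9)"
```

```text
clock: 6.38
position: [0.5281, -0.166, 0.1223]
ee_rot: [2.439, 1.98, 0.001]
force: [0.6, -3.3, 1.4]
width: 0.004
gripper_force: 1.4
clock: 7.0
position: [0.5367, -0.1234, 0.1219]
ee_rot: [-2.439, -1.98, -0.0]
force: [1.3, -3.7, 0.0]
width: 0.007
gripper_force: 1.3
t 7.0 p [ 0.5367 -0.1234  0.1219] F [ 1.3 -3.7  0. ] shift cm [ 1.29 -0.04  0.09] turn [-0. -0.  0.] w 0.006737889105359979 1.294810138642788
```

Only friction force so far (about 3.5 N). Continuing gently to the stop.

```bash
python3 -m creep '0 0.4 0 0 0 0 0; 0 0.8 0 0 0 0 0; 0 1.1 0 0 0 0 0;0 1.1 0 0 0 0 0'
python3 -m creep '0 0.2 0 0 0 0 0; 0 0.2 0 0 0 0 0'
python3 -m creep '0 0.2 0 0 0 0 0; 0 0.2 0 0 0 0 0'
```

```text
clock: 7.5
position: [0.5387, -0.113, 0.1219]
ee_rot: [-2.439, -1.979, 0.0]
force: [0.1, -0.8, -0.1]
width: 0.006
gripper_force: 0.2
clock: 7.75
position: [0.5388, -0.112, 0.1219]
ee_rot: [-2.44, -1.978, 0.001]
force: [-0.7, -4.3, -0.4]
width: 0.007
gripper_force: 1.9
clock: 8.0
position: [0.5388, -0.1118, 0.1219]
ee_rot: [2.441, 1.976, -0.003]
force: [-1.9, -9.6, -0.1]
width: 0.007
gripper_force: 4.8
```

```bash
python3 -m creep '0 0.2 0 0 0 0 0; 0 0.3 0 0 0 0 0; 0 0.3 0 0 0 0 0'
python3 -m creep '0 -1 0 0 0 0 0; 0 -3 0 0 0 0 0; 0 -4 0 -4 0 0 0; 0 -4 0 -9 0 0 0; 0 -4 0 -10 0 0 0'
python3 - <<'E'
from h import *
c=vision.camera_info('wrist');i=vision.get_image('wrist');cv2.imwrite('pics/w3.png',i[:,:,::-1])
E
```

```text
clock: 8.38
position: [0.5388, -0.1117, 0.122]
ee_rot: [2.442, 1.972, -0.007]
force: [-3.7, -17.4, 0.0]
width: 0.007
gripper_force: 9.0
clock: 9.0
position: [0.5334, -0.1471, 0.2252]
ee_rot: [2.438, 1.976, 0.006]
force: [-0.5, 0.7, -1.5]
width: 0.005
gripper_force: 0.0
```

View pics/w3.png

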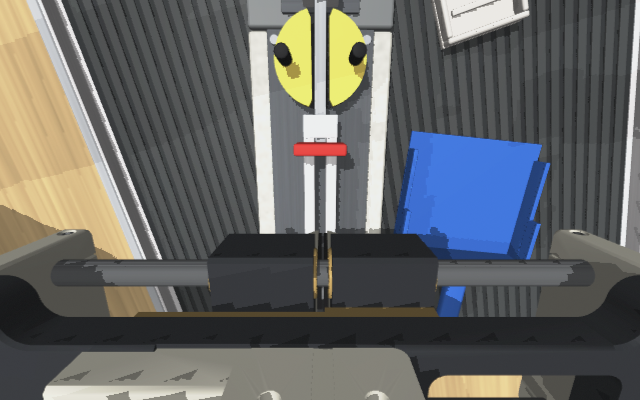

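The bolt bar (column 321) runs through the disc slot, and the paddle is at (320,149), just behind the strap. I'll check the paddle-to-disc distance (should be 75 mm) and hand in if it fits.

Run:
```python
from h import *
from cell import job,telemetry
out=[]
for n in('wrist','top'):
    c=vision.camera_info(n);i=vision.get_image(n);r=big(mask(i,'r'))[0];p=plane(n,r,.121,c);out.append(np.hypot(*(p[:2]-[.5578,-.0225])));print(n,r,p,out[-1])
print(telemetry.observe()['force'])
if abs(out[0]-.075)<.005: print(job.sign_off())
```

```text
wrist [320.55572065 149.16047548] [ 0.54187437 -0.09598854  0.121     ] 0.07519435584497959
top [380.58730159 227.52380952] [ 0.54389609 -0.09556503  0.121     ] 0.07437618798576243
[-0.59971215  1.41294607  0.6141372 ]
the job is handed in; nothing more can be done
None
```

The chest is locked: I turned the disc to line up its slot and pushed the bolt to its stop in the keeper (paddle measured about 75 mm from the disc axis, as expected at full travel), touched none of the loose items, and handed the job in at about 9 s with the arm clear.

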